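# Stop the beaker's stirrer, start the flask's

### The arm

A 6-joint arm with a two-finger parallel gripper is mounted at the origin on a cart in front of the work surface, level with it; the furniture and walls round the work are solid. World frame = base frame: x ahead of the robot, y to its left, z up, the work surface at z = 0. Lengths are in mm, angles in rad, forces in N, time in s.
With the tool pointing down it reaches from about 325 to 900 mm from the base axis. Payload 6.1 kg.
Tool frame: the origin (TCP) lies between the finger pads; the fingertips stand 14 mm ahead of it and the grasp point (between the pads) lies 5 mm behind it; z points along the fingers, y is the line along which they close (so a half turn about z gives the same grasp; the last joint's range is limited). The gripper opens to 87 mm and grips with 3 to 60 N. Pads are 19 mm wide; open, the fingers measure 117 mm over their backs; the gripper's body (75 mm by 190 mm) begins 51 mm behind the grasp point.
Start: joints at [1.125, 0.22, 1.526, -0, 1.395, -0.126], TCP at [196.484, 593.304, 236.538] pointing down, gripper open.
Joint ranges: [-2.98, 2.98], [-0.91, 2.08], [0.09, 2.57], [-1.24, 4.39], [0.2, 2.65], [-2.68, 2.68]. Speed limits (rad/s): [2.57, 2.57, 3.01, 3.14, 3.14, 3.14].

### API

Orientations are given as a rotation vector (axis times angle).
In Python, from plant import move_pose, servo_line, movej, move_gripper, hold, ik, observe, read_camera, camera_params, Unreachable, hand_in gives the robot as it stands. Calls block until the motion is done:
- move_pose(position, orientation): joint-space move of the TCP to a pose.
- servo_line(position, velocity=150, orientation=None, contact_N=None): straight line of the TCP; orientation=None keeps the orientation; velocity is the mean speed in mm/s. With contact_N (N) it stops when the force on the tool has changed by that much, and returns True; else False.
- movej(angles): joint-space move.
- move_gripper(opening, f_grip=None): finger opening in mm; f_grip is the grip in N (None keeps the last); returns when the fingers have stopped.
- hold(seconds).
- ik(position, orientation): joint angles nearest the present ones, or None.
- observe(): the state.
- read_camera(name): name is "scene" or "side" or "wrist"; returns the picture (420x560x3 uint8, red, green, blue); there is no depth.
- camera_params(name): a dict with "fov_y" (degrees; the focal length in pixels is half the picture's height over the tangent of half this angle, whatever the lens; pixels are square), "cx", "cy" (the principal point, pixels), "distortion" ([k1, k2, p1, p2, k3] as OpenCV has them; the pictures are not rectified), "camera_from_world" (4x4, takes a point from world to camera coordinates). Camera axes: x right, y down, z forward; pixel columns grow to the right and rows downward; lengths in mm; the calibration is good to about 2 mm. A picture is of the moment at which its call begins: read the wrist's pose just before it. camera_params takes no time and is no camera call; for the wrist camera it gives the pose at the moment of the call.
A pose or a line that the arm cannot do raises Unreachable and nothing moves.
- hand_in(): hands the job in; it is judged then, once.
The state is a dict: "clock": time; "qpos": joint angles; "joint_velocities": joint speeds; "effort": joint torques, N m; "ee_pos": TCP position; "tool_rot": TCP orientation; "contact_force": force on the tool from outside, world axes, zero at the start; "wrist_torque": the same for the moment, N m; "gripper_width": finger opening in mm; "grasp_force": force on a finger pad.
Only numpy, scipy, OpenCV 4.12 (cv2) and the standard library are available. Lean on these libraries where they do the work, as an engineer would, in place of code of your own. Each camera call takes 0.05 s, during which the arm holds its last target. There are 200 camera calls.

### The job

The beaker has been stirred long enough and the conical flask is next. With the fingertips press the bar-shaped stop key on the stirrer under the beaker fully down and let it come up, then do the same with the round start key on the stirrer under the conical flask, and draw the hand back. Press lightly; pick nothing up, press no other key, and leave the vessels and the small things around where they stand.

Things in the scene. Friction and masses are not known exactly. Their poses are not given: they have to be found in the camera images.
- stirrer_flask: stirrer under the conical flask, one of three alike: fixed, white, 190 mm deep (x), 130 wide (y). Origin: centre of its underside; x from front to rear, y to its left, z up. Low front shelf with two keys: top at z = 44 mm. Behind x = -35 mm it is 58 mm high, with a round steel plate (radius 50, centre x = 45, top z = 64 mm) that carries the vessel.
- start_flask_top (a point): centre of the top of the start key on the stirrer under the conical flask: a black round key, 22 mm across, at x = -72, y = -38 mm on the stirrer (front right, seen by the robot), standing 10 mm above the shelf. It moves with the key.
- stop_flask_top (a point): centre of the top of the stop key on the stirrer under the conical flask: a black bar-shaped key, 34 mm long (y) and 12 mm deep (x), at x = -72, y = +38 mm on the stirrer (front left), standing 10 mm above the shelf. It moves with the key.
- start_flask (a joint): travel of the start key on the stirrer under the conical flask: 0 is up, 0.005 m is fully down; a spring (1.4 N at the start of the travel, about 5 N when fully down) brings it up again.
- stop_flask (a joint): travel of the stop key on the stirrer under the conical flask: 0 is up, 0.005 m is fully down; a spring (1.4 N at the start of the travel, about 5 N when fully down) brings it up again.
- stirrer_beaker: stirrer under the beaker, one of three alike: fixed, white, 190 mm deep (x), 130 wide (y). Origin: centre of its underside; x from front to rear, y to its left, z up. Low front shelf with two keys: top at z = 44 mm. Behind x = -35 mm it is 58 mm high, with a round steel plate (radius 50, centre x = 45, top z = 64 mm) that carries the vessel.
- start_beaker_top (a point): centre of the top of the start key on the stirrer under the beaker: a black round key, 22 mm across, at x = -72, y = -38 mm on the stirrer (front right, seen by the robot), standing 10 mm above the shelf. It moves with the key.
- stop_beaker_top (a point): centre of the top of the stop key on the stirrer under the beaker: a black bar-shaped key, 34 mm long (y) and 12 mm deep (x), at x = -72, y = +38 mm on the stirrer (front left), standing 10 mm above the shelf. It moves with the key.
- start_beaker (a joint): travel of the start key on the stirrer under the beaker: 0 is up, 0.005 m is fully down; a spring (1.4 N at the start of the travel, about 5 N when fully down) brings it up again.
- stop_beaker (a joint): travel of the stop key on the stirrer under the beaker: 0 is up, 0.005 m is fully down; a spring (1.4 N at the start of the travel, about 5 N when fully down) brings it up again.
- stirrer_bottle: stirrer under the capped brown bottle, one of three alike: fixed, white, 190 mm deep (x), 130 wide (y). Origin: centre of its underside; x from front to rear, y to its left, z up. Low front shelf with two keys: top at z = 44 mm. Behind x = -35 mm it is 58 mm high, with a round steel plate (radius 50, centre x = 45, top z = 64 mm) that carries the vessel.
- start_bottle_top (a point): centre of the top of the start key on the stirrer under the capped brown bottle: a black round key, 22 mm across, at x = -72, y = -38 mm on the stirrer (front right, seen by the robot), standing 10 mm above the shelf. It moves with the key.
- stop_bottle_top (a point): centre of the top of the stop key on the stirrer under the capped brown bottle: a black bar-shaped key, 34 mm long (y) and 12 mm deep (x), at x = -72, y = +38 mm on the stirrer (front left), standing 10 mm above the shelf. It moves with the key.
- start_bottle (a joint): travel of the start key on the stirrer under the capped brown bottle: 0 is up, 0.005 m is fully down; a spring (1.4 N at the start of the travel, about 5 N when fully down) brings it up again.
- stop_bottle (a joint): travel of the stop key on the stirrer under the capped brown bottle: 0 is up, 0.005 m is fully down; a spring (1.4 N at the start of the travel, about 5 N when fully down) brings it up again.
- flask: small conical glass flask, 65 mm wide, 104 mm high, on its stirrer's plate; loose; origin at the centre of its underside, z up.
- beaker: small clear beaker, 53 x 57 mm, 68 mm high, on its stirrer's plate; loose; origin at the centre of its underside, z up.
- amber_bottle: small brown bottle with a pale cap, 48 mm wide, 105 mm high, on its stirrer's plate; loose; origin at the centre of its underside, z up.
- dropper_bottle: small dropper bottle, 38 mm wide, 102 mm high, on the worktop left of the stirrers; loose bystander; origin at the centre of its underside.
- petri_dish: flat round dish, 60 mm wide, 15 mm high, on the worktop at the left; loose bystander; origin at the centre of its underside.
- stopper: brown-red rubber stopper, 26 mm wide, 25 mm high, on the worktop in front of the stirrers; loose bystander; origin at the centre of its underside.
- pen: black marker pen, 118 mm long, 15 mm thick, lying on the worktop in front of the stirrers; loose bystander; origin at the middle of its underside, y along the pen.

How it is judged:
By the outcome, as a careful person would: the job done as asked, in the order asked, and still so for the second after the job is handed in, with the robot touching nothing.
It also fails if it takes over 48 s, if anything falls off the work surface, if the arm or the gripper's body presses on something with over 40 N, if the wrist force passes 120 N, or if a joint passes its speed limit or range.

## Working session

There is one attempt and no reset: what is moved stays moved. The work goes in short steps, each a Python script; the robot and the scene stay as the last script left them, time stands still between calls to the robot, and variables do not carry over. Pictures are saved under pics/ and viewed, at most 10 in all, crops included, and the job is handed in when it is done.

```bash
mkdir -p pics; ls; python3 - <<'E'
from plant import *
import cv2, numpy as np
for n in ("scene","side"):
    p=camera_params(n); im=read_camera(n); cv2.imwrite(f"pics/{n}0.png",cv2.cvtColor(im,cv2.COLOR_RGB2BGR))
    M=np.array(p["camera_from_world"]);print(n,p["fov_y"],p["cx"],p["cy"],p["distortion"],(-M[:3,:3].T@M[:3,3]).round(),M[2,:3].round(2))
o=observe();print(o["clock"],o["tool_rot"],o["gripper_width"])
E
```

```text
pics
scene 51.3861954276568 277.95444524661855 210.11807795983785 [-0.08163114  0.          0.          0.          0.        ] [  57. -714.  900.] [ 0.35  0.64 -0.69]
side 43.12715870620015 283.23349163627637 207.72354721458612 [-0.14213839  0.          0.          0.          0.        ] [ 238. -866.  654.] [ 0.22  0.82 -0.52]
0.1 [-5.00143973e-01 -3.10097360e+00  2.74896180e-03] 87.11367334372095
```

View pics/scene0.png

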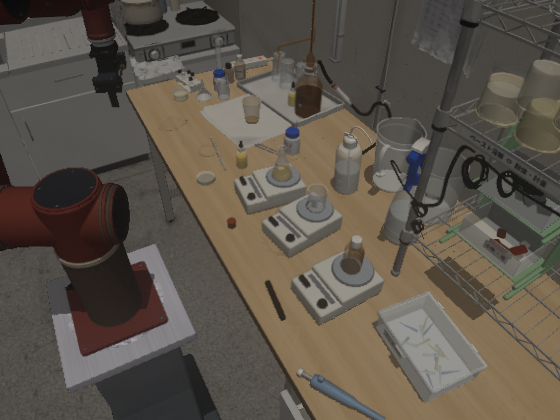

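View pics/side0.png

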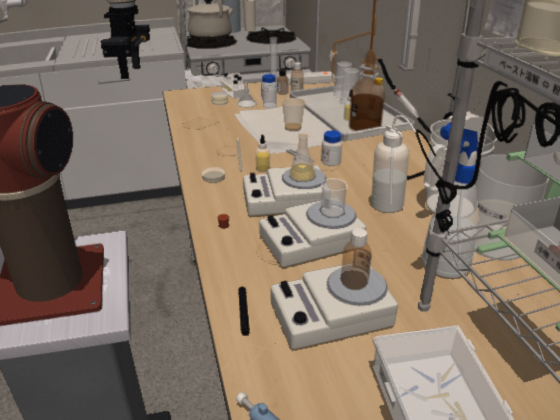

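The flask stirrer is farthest, at scene (270,187), the beaker stirrer is in the middle at (302,222), and the bottle stirrer is nearest at (337,283). The stopper is at (232,223) and the pen at (275,300). Next I'll zoom in on the keys.

```bash
python3 - <<'E'
import cv2, numpy as np
s=cv2.imread("pics/scene0.png");d=cv2.imread("pics/side0.png")
a=cv2.resize(s[165:255,230:345],None,fx=5,fy=5,interpolation=cv2.INTER_CUBIC)
b=cv2.resize(d[160:265,240:360],None,fx=5,fy=5,interpolation=cv2.INTER_CUBIC)
cv2.imwrite("pics/c.png",cv2.resize(np.hstack([a,cv2.resize(b,(b.shape[1]*450//525,450))]),(800,330)))
for n,im,(x0,y0,x1,y1) in (("scene",s,(230,165,345,255)),("side",d,(240,160,360,265))):
    g=cv2.cvtColor(im,cv2.COLOR_BGR2GRAY); 
    m=np.zeros_like(g); m[y0:y1,x0:x1]=(g[y0:y1,x0:x1]<60)*255
    k,l,st,c=cv2.connectedComponentsWithStats(m)
    for i in range(1,k):
        if st[i,4]>5: print(n,c[i].round(1),st[i,2:])
E
```

```text
scene [242.4 180.7] [ 6  8 29]
scene [250.9 195.9] [ 7  7 34]
scene [272.7 221. ] [ 9  9 42]
scene [232.2 224.9] [ 6  6 25]
scene [289.7 237.2] [ 8  7 45]
side [252.6 177.2] [ 6  9 38]
side [256.  193.1] [ 9  7 49]
side [272.1 220.6] [10 12 70]
side [286.7 240.5] [10  8 70]
```

View pics/c.png

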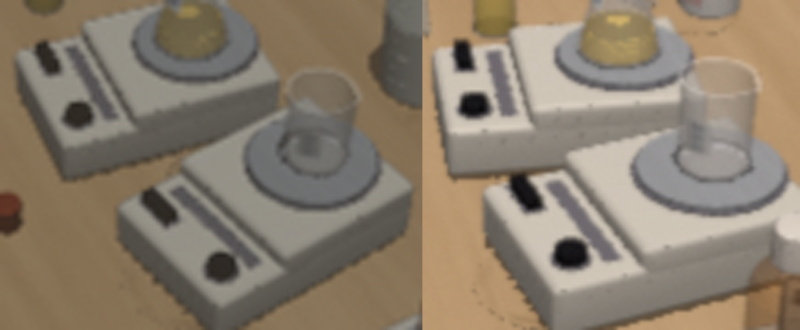

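The crop shows one bar key (upper left) and one round key (lower right) on each shelf. In the scene view the beaker's bar is at (272.7,221) and the flask's round key at (250.9,195.9). I'll triangulate all four and check them against the 76 mm spacing.

```bash
python3 - <<'E'
from plant import *
import cv2, numpy as np
def cam(n):
    p=camera_params(n);f=210/np.tan(np.radians(p["fov_y"]/2));K=np.array([[f,0,p["cx"]],[0,f,p["cy"]],[0,0,1]])
    return K,np.array(p["distortion"]),np.array(p["camera_from_world"])
C={n:cam(n) for n in("scene","side")}
def und(n,px): K,D,M=C[n];return cv2.undistortPoints(np.array([[px]],float),K,D)[0,0]
def plane(n,px,z):
    M=C[n][2];r=M[:3,:3].T@np.append(und(n,px),1);o=-M[:3,:3].T@M[:3,3];return o+r*(z-o[2])/r[2]
P={"stop_f":((242.4,180.7),(252.6,177.2)),"start_f":((250.9,195.9),(256,193.1)),"stop_b":((272.7,221),(272.1,220.6)),"start_b":((289.7,237.2),(286.7,240.5))}
R={}
for k,(a,b) in P.items():
    X=cv2.triangulatePoints(C["scene"][2][:3],C["side"][2][:3],und("scene",a),und("side",b)).ravel();X=X[:3]/X[3]
    A,B=plane("scene",a,50.5),plane("side",b,50.5);R[k]=(A+B)/2
    print(k,X.round(1),A.round(1),B.round(1))
for s in "fb":
    v=R["stop_"+s]-R["start_"+s];print(s,np.linalg.norm(v).round(1),"yaw deg",np.degrees(np.arctan2(-v[0],v[1])).round(1))
print(observe()["qpos"])
E
```

```text
stop_f [456.2 241.6  45. ] [453.2 235.2  50.5] [454.5 232.   50.5]
start_f [448.6 166.8  44.2] [445.9 160.5  50.5] [446.3 155.9  50.5]
stop_b [456.   42.9  45.8] [453.9  38.8  50.5] [454.3  35.9  50.5]
start_b [468.3 -30.6  43.2] [465.4 -36.1  50.5] [465.  -41.1  50.5]
f 75.8 yaw deg -5.9
b 76.7 yaw deg 8.3
[ 1.12489336e+00  2.21145246e-01  1.52753298e+00  2.82197929e-05
  1.39474705e+00 -1.26089894e-01]
```

```bash
cat > h.py <<'E'
from plant import *
import cv2, numpy as np
from scipy.spatial.transform import Rotation as Ro
def ori(deg): return (Ro.from_euler('z',deg,degrees=True)*Ro.from_euler('y',180,degrees=True)).as_rotvec()
def blobs(im,p,z,name):
    cv2.imwrite(f"pics/{name}.png",cv2.cvtColor(im,cv2.COLOR_RGB2BGR))
    f=210/np.tan(np.radians(p["fov_y"]/2));K=np.array([[f,0,p["cx"]],[0,f,p["cy"]],[0,0,1]]);M=np.array(p["camera_from_world"])
    k,l,st,c=cv2.connectedComponentsWithStats((im.max(2)<60).astype(np.uint8))
    o=-M[:3,:3].T@M[:3,3];print("cam",o.round())
    for i in range(1,k):
        if st[i,4]<80: continue
        u=cv2.undistortPoints(c[i].reshape(1,1,2),K,np.array(p["distortion"]))[0,0]
        r=M[:3,:3].T@np.append(u,1);print(c[i].round(1),st[i,2:],(o+r*(z-o[2])/r[2]).round(1))
E
python3 - <<'E'
from h import *
move_gripper(0)
for n,pos,y in (("wf",[400,158,240],-5.9),("wb",[400,37,240],8.3)):
    move_pose(pos,ori(y)); hold(0.3); p=camera_params("wrist"); blobs(read_camera("wrist"),p,53,n)
o=observe();print(o["clock"],o["qpos"],o["ee_pos"],o["gripper_width"],o["contact_force"])
cv2.imwrite("pics/w.png",np.hstack([cv2.resize(cv2.imread(f"pics/{n}.png"),(400,300)) for n in("wf","wb")]))
E
```

```text
cam [331. 165. 388.]
[201.9  30.8] [ 187   80 9230] [244.3 107.8  53. ]
[ 19.8 174.6] [ 42  13 452] [354.2 -97.1  53. ]
[285.9 339.7] [  560   193 73988] [569.9 153.2  53. ]
cam [332.  28. 388.]
[289.7  31.5] [ 135   75 7101] [250.8  29.2  53. ]
[ 57.9 104.1] [ 43  19 383] [ 344.  -180.8   53. ]
[277.6 342.6] [  560   186 70595] [571.  66.  53.]
4.6583 [-1.02907444e-01 -3.48952771e-01  2.06156183e+00  7.11556637e-05
  1.42915252e+00 -1.81994644e+00] [400.00069968  37.73233173 239.94666697] 0.6531804746910377 [-0.21971461  0.04739428 -0.02393864]
```

View pics/w.png

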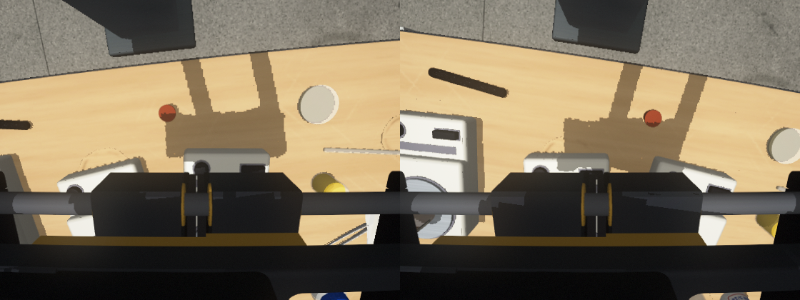

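The wrist camera looks back toward the base and the hand hides the keys, with only parts showing at its edge. I'll move the tool forward so the keys come clear.

```bash
python3 - <<'E'
from h import *
for n,pos,y in (("xb",[550,25,260],8.3),("xf",[550,165,260],-5.9)):
    servo_line([pos[0],pos[1],260],250,ori(y)); hold(0.3); p=camera_params("wrist"); blobs(read_camera("wrist"),p,53.5,n)
o=observe();print(o["clock"],o["ee_pos"])
cv2.imwrite("pics/x.png",np.hstack([cv2.resize(cv2.imread(f"pics/{n}.png"),(400,300)) for n in("xb","xf")]))
E
```

```text
cam [481.  15. 409.]
[13.9 32.7] [ 27  25 484] [ 431.3 -250.8   53.5]
[85.9 38.9] [ 38  16 286] [ 428.5 -178.4   53.5]
[420. 111.] [ 23  21 385] [448.6 158.2  53.5]
[489.5 131.9] [ 35  18 276] [457.5 235.4  53.5]
[277.1 342.4] [  560   180 71141] [734.5  54.6  53.5]
cam [481. 171. 408.]
[ 6.8 40.8] [ 16  14 201] [373.9 -83.5  53.5]
[480.5 131.8] [ 23  14 252] [511.9 380.6  53.5]
[285.9 339.9] [  560   180 74366] [734.4 157.6  53.5]
6.825 [550.13804907 164.12147717 260.04909891]
```

View pics/x.png

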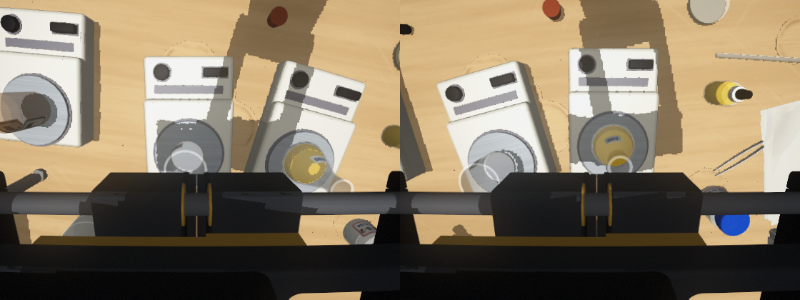

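Both stirrers are clear in the right half. In full-size pixels the beaker's bar is near (147,119) and the flask's round key near (258,90), but sunlit keys exceed my threshold. I'll raise the threshold and rerun on that picture.

```bash
sed -i 's/max(2)<60/max(2)<T/; s/def blobs(im,p,z,name)/def blobs(im,p,z,name,T=60)/' h.py; python3 - <<'E'
from h import *
im=cv2.cvtColor(cv2.imread("pics/xf.png"),cv2.COLOR_BGR2RGB);im[240:]=255
print(im[119,140:156].max(1), im[90,245:272].max(1))
for T in(75,90): blobs(im[:],camera_params("wrist"),53.5,"t",T)
E
```

```text
[101 125 144 150 155 164 151 172 177 217 235 237 239 242 243 243] [243 243 243 218 174 125  75  84  87  84  74  65  66  65  66  66  65  65
  62  66  63  65  64  63  63  62  61]
cam [481. 171. 408.]
[ 6.8 40.8] [ 16  14 202] [373.9 -83.3  53.5]
[262.   88.9] [ 20  23 342] [448.5 161.6  53.5]
[337.7  89.8] [ 34  13 380] [457.  236.1  53.5]
[150.  112.9] [31 18 89] [459.   46.6  53.5]
[ 75.2 130.6] [ 24  20 367] [467.3 -34.4  53.5]
[480.5 131.7] [ 23  14 267] [511.8 380.8  53.5]
cam [481. 171. 408.]
[ 7.1 40.8] [ 17  14 209] [374.  -83.1  53.5]
[261.5  89.1] [ 22  25 415] [448.6 161.1  53.5]
[336.7  89.8] [ 35  13 427] [456.9 235.   53.5]
[143.3 111.5] [ 36  18 419] [456.9  40.2  53.5]
[ 75.4 130.7] [ 24  21 395] [467.4 -34.1  53.5]
[480.7 131.7] [ 24  14 272] [511.9 381.   53.5]
[ 11.9 200.6] [  35  112 1973] [ 532.2 -124.1   53.5]
[337.9 194.5] [ 32  80 166] [562.7 229.8  53.5]
```

Positions agree within about 3 mm across the views: beaker stop about (456,39) and flask start about (448,160). I'll press the beaker stop first.

```bash
cat >> h.py <<'E'
def press(x,y,deg):
    servo_line([x,y,260],250,ori(deg)); servo_line([x,y,80],200); hold(0.3)
    f0=observe()["contact_force"][2]
    c=servo_line([x,y,60.5],8,contact_N=7); o=observe()
    print("contact",c,"tipz",o["ee_pos"]-np.array([0,0,14]),"dF",o["contact_force"][2]-f0)
    hold(0.3);o=observe();print(o["ee_pos"][2]-14,o["contact_force"]-np.array([0,0,f0]),o["wrist_torque"])
    servo_line([x,y,80],30); hold(0.2); print("after",observe()["contact_force"][2]-f0,observe()["clock"])
E
python3 - <<'E'
from h import *
press(456,39,8.3)
E
```

```text
contact True tipz [456.01781461  39.00748325  49.35848792] dF 2.9304833620624
49.34725985812646 [-0.76757344  0.37849926  4.15084563] [ 0.00730312  0.18222711 -0.02847455]
after 0.029704003846192706 12.05
```

Only about 4.2 N at tip z 49.36, short of the roughly 5 N for full travel, so the key may not be fully down. I'll press the same key again, a little deeper.

```bash
sed -i 's/contact_N=7)/contact_N=cn)/; s/def press(x,y,deg)/def press(x,y,deg,cn=7,up=260)/; s/\[x,y,260\],250/[x,y,up],200/;s/if_none//' h.py
python3 - <<'E'
from h import *
press(456,39,8.3,13,82)
E
```

```text
contact True tipz [456.02905127  38.98623236  49.34254855] dF 5.9846127332383725
49.32250022114234 [-1.20226669  0.05665924  5.2471671 ] [0.06674277 0.26048629 0.01999077]
after -0.5988052180430172 15.9833
```

It stopped at the same height with a higher threshold and settled at 5.2 N, so that is the hard stop and the key went fully down. Next is the flask start key.

```bash
python3 - <<'E'
from h import *
servo_line([456,39,200],200)
press(448,160,-5.9,13,200)
E
```

```text
contact True tipz [448.05439938 159.9942731   49.38024993] dF 5.335753315267066
49.37090553498333 [-0.77990833 -0.18829506  5.99610469] [-0.00391973  0.22088232 -0.02678077]
after -0.05830671464409453 21.6667
```

Same hard stop at 49.37 with 6 N, and the force fell back to zero on release. I'll draw back and check.

```bash
python3 - <<'E'
from h import *
servo_line([448,160,240],150); move_pose([330,330,260],ori(0)); hold(0.5)
cv2.imwrite("pics/end.png",cv2.cvtColor(read_camera("side"),cv2.COLOR_RGB2BGR)); print(observe()["clock"],observe()["contact_force"])
E
```

```text
24.275 [0.31654179 0.57743583 0.21560691]
```

View pics/end.png

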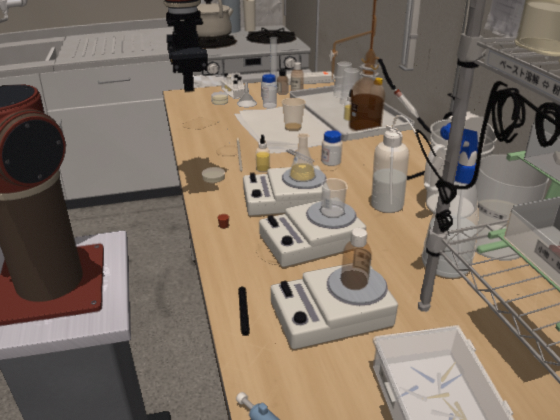

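The vessels, stopper (223,221), pen (244,310), dish (213,175) and dropper bottle are where they were, and the hand is clear of everything.

```bash
python3 -c "
from plant import *
print(hand_in())"
```

```text
the job is handed in; nothing more can be done
None
```

The beaker's stop key and then the flask's start key were pressed fully down and released, with the stop key pressed twice because the first press looked short (it was probably already fully down); nothing else had moved in the final picture, and the job was handed in at about 24 s.

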